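# Sort the shaker bench after a run

### The job

Sort the things left along the front of the bench: the two drilled plates go back flat on the shaker, all the way down over its four posts, the black one first and the white one on top of it; the sample pots go in the trays of their own lid colour, two in the blue and one in the orange. Keep the pots upright, stand them flat on the tray floor and let go of everything. Leave the little amber vial where it stands.

Things in the scene. Friction and masses are not known exactly. Their poses are not given: they have to be found in the camera images.
- black_plate: Black drilled plate, 100 mm (its x) by 50 mm (its y) by 12 mm thick, lying flat and loose on the bench; mass about 0.06 to 0.13 kg. Four through holes, 12 mm across, at x +-36 mm, y +-14 mm from its centre. Origin: centre of its underside; half a turn about z makes no difference.
- white_plate: White drilled plate, 100 mm (its x) by 50 mm (its y) by 12 mm thick, lying flat and loose on the bench; mass about 0.06 to 0.13 kg. Four through holes, 12 mm across, at x +-36 mm, y +-14 mm from its centre. Origin: centre of its underside; half a turn about z makes no difference.
- blue_pot: Sample pot with a plain blue lid and a whitish body, 80 mm tall in all: body 42 mm across and 60 mm tall, lid 46 mm across on the top 20 mm. Stands upright and loose on the bench; mass about 0.06 to 0.13 kg. Origin: centre of its underside, z up its axis.
- blue_dot_pot: Sample pot with a blue lid bearing a white paper disc, and a brown body, 80 mm tall in all: body 42 mm across and 60 mm tall, lid 46 mm across on the top 20 mm. Stands upright and loose on the bench; mass about 0.06 to 0.13 kg. Origin: centre of its underside, z up its axis.
- orange_pot: Sample pot with an orange lid and a whitish body, 80 mm tall in all: body 42 mm across and 60 mm tall, lid 46 mm across on the top 20 mm. Stands upright and loose on the bench; mass about 0.06 to 0.13 kg. Origin: centre of its underside, z up its axis.
- shaker: Shaker, fixed. Navy housing: x -85 to +170, y +-115 mm. Aluminium platform (170 by 220 mm), top 100 mm above the bench; on it 4 steel posts at x +-36, y +-14 mm, 8 mm thick, 38 tall, top 8 mm tapered to 3. Plates lie with their long side along its x. Origin: on the bench under the platform centre, z up. Black roller along y at x +76 mm, 128 mm above bench; control panel beyond it, 70 mm high.
- blue_tray: Blue open tray, fixed, 170 mm (its x) by 110 mm (its y) outside, 30 mm high, walls and floor 4 mm thick (inside 162 by 102 mm). Origin: centre of its underside, z up. It takes both blue-lidded pots side by side along its x, for example 38 mm either side of its centre.
- orange_tray: Orange open tray, fixed, 170 mm (its x) by 110 mm (its y) outside, 30 mm high, walls and floor 4 mm thick (inside 162 by 102 mm). Origin: centre of its underside, z up. 
- amber_vial: Small amber glass vial with a black cap, 36 mm across, 60 mm tall, standing loose between the things; to be left alone. Origin: centre of its underside.
Not all that is in view belongs to the job. Of the things shaped like the black_plate, the black one is meant. What is shaped like the blue_pot but green is not meant.

How it is judged:
By the outcome, as a careful person would: the job done as asked, in the order asked, and still so for the second after the job is handed in, with the robot touching nothing.
It also fails if it takes over 128 s, if anything falls off the work surface, if the arm or the gripper's body presses on something with over 40 N, if the wrist force passes 120 N, or if a joint passes its speed limit or range.

### The arm

A 6-joint arm with a two-finger parallel gripper is mounted at the origin on the work surface. World frame = base frame: x ahead of the robot, y to its left, z up, the work surface at z = 0. Lengths are in m, angles in rad, forces in N, time in s.
With the tool pointing down it reaches from about 0.375 to 0.925 m from the base axis. Payload 5.7 kg.
Tool frame: the origin (TCP) lies at the very end of the fingers, on their centre line; the grasp point (between the pads) lies 19 mm behind it; y points along the fingers, z is the direction in which the jaws open and shut, and the axes are right-handed (so a half turn about y gives the same grasp; the last joint's range is limited). The gripper opens to 88 mm and grips with 3 to 60 N. Pads are 20 mm wide; open, the fingers measure 115 mm over their backs; the gripper's body (75 mm by 178 mm) begins 61 mm behind the grasp point.
Start: joints at [1.053, 0.359, 1.51, -0, 1.272, -0.115], TCP at [0.235, 0.552, 0.198] pointing down, gripper open.
Joint ranges: [-2.97, 2.97], [-1.01, 2.36], [0.21, 2.38], [-0.96, 4.11], [0.2, 2.71], [-2.98, 2.98]. Speed limits (rad/s): [2.39, 2.39, 3.14, 3.14, 3.14, 3.14].

### API

Orientations are given as a rotation vector (axis times angle).
In Python, from rig import r, snapshot, get_calibration, order, look_for, regions_of, place_of gives the robot as it stands.
- The arm moves only by the shell command python3 -m pendant 'ROWS'. ROWS is JSON, a list of rows, each a list of 7 numbers: the turn, a rotation vector about the world's x, y, z in degrees, then the shift along the world's x, y, z in cm, then the finger opening in cm, from 0 to 8.78. A call has 1 to 8 rows; each row shifts and turns the commanded pose from where the row before left it; what a row does not reach is not made up. A row lasts 1/12 s, in which the tool goes at most 41.7 mm and 7.16 degrees, less where a joint would pass 70% of its speed; a pose out of reach is approached as far as the arm can. A call is refused whole if a number of a shift passes 4.17 or a number of a turn 7.16, either way. A call with a gripper value outside its range is refused whole. The fingers move at their own pace and stop on an object; the grip force is fixed at half the most. Time passes only in rows, so rows that do not move let the fingers close. It gives the time, the measured TCP pose, the force and the opening at its end, in the units of the state.
- r.get_state(): the state, without advancing time (a new reading comes with each control period).
- snapshot(name): name is "scene" or "top"; returns (picture, depth): 480x640x3 uint8, red, green, blue; 480x640 float32, m along the optical axis (not along the pixel's ray), 0 where there is no reading.
- get_calibration(name): a dict with "fovy" (degrees; the focal length in pixels is half the picture's height over the tangent of half this angle, whatever the lens; pixels are square), "cx", "cy" (the principal point, pixels), "D" ([k1, k2, p1, p2, k3] as OpenCV has them; the pictures are not rectified), "rvec" (rotation vector, rad) and "tvec" (3), from world to camera coordinates, as OpenCV has them. Camera axes: x right, y down, z forward; pixel columns grow to the right and rows downward; lengths in m; the calibration is good to about 2 mm. A picture is of the moment at which its call begins. get_calibration takes no time and is no camera call.
- order.sign_off(): hands the job in, once; it reports no verdict.
Trained networks look in the newest picture that a camera, given by its name, has taken for a name from the list of things; names that differ only in an ending like _2 or _b are one class to them, and where a whole thing is asked for, a point or a joint stands for the part that bears it (a point fixed in the world has none). Each returns a list of dicts, best first, with "p" (0 to 1); they miss things now and then, are a little off and sometimes report something else, mostly with a low value. They report only what shows in the picture. A call takes as long as a camera call. They do not tell look-alikes from the thing itself.
- look_for(name, camera): "at" ([column, row] in pixels, amid what is visible of it).
- regions_of(name, camera): "mask" (480x640 bool, what is visible of it) and "at" ([column, row] in pixels, amid what is visible of it).
- place_of(name, camera): "at" ([column, row] in pixels: a listed point, or the origin of a listed thing).
The state is a dict: "t": time; "joint_positions": joint angles; "dq": joint speeds; "effort": joint torques, N m; "position": TCP position; "tool_rot": TCP orientation; "wrist_force": force on the tool from outside, world axes, zero at the start; "ft_torque": the same for the moment, N m; "grip_width": opening from 0.0 (shut) to 1.0 (fully open).
Only numpy, scipy, OpenCV 4.12 (cv2) and the standard library are available. Lean on these libraries where they do the work, as an engineer would, in place of code of your own. Each camera call takes 0.05 s, during which the arm holds its last target. There are 200 camera calls.

## Working session

There is one attempt and no reset: what is moved stays moved. The work goes in short steps, Python scripts to look and compute and a shell command to move; the robot and the scene stay as the last step left them, time stands still between calls to the robot, and variables do not carry over. Pictures are saved under pics/ and viewed, about 12 in all and at most 16, crops included, and the job is handed in when it is done.

```bash
ls; mkdir -p pics; cat > h.py <<'E'
import numpy as np, cv2
from rig import r, snapshot, get_calibration, order, look_for, regions_of, place_of
def cal(n):
    c=get_calibration(n); f=240/np.tan(np.radians(c["fovy"])/2)
    K=np.array([[f,0,c["cx"]],[0,f,c["cy"]],[0,0,1]]); return K,np.array(c["D"],float),cv2.Rodrigues(np.array(c["rvec"],float))[0],np.array(c["tvec"],float)
def rays(n,px):
    K,D,R,t=cal(n); u=cv2.undistortPoints(np.array(px,float).reshape(-1,1,2),K,D).reshape(-1,2)
    return -R.T@t, np.c_[u,np.ones(len(u))]@R
def onz(n,px,z):
    o,d=rays(n,px); return o+d*((z-o[2])/d[:,2])[:,None]
def cloud(n,mask,depth):
    v,u=np.where(mask&(depth>0)); o,d=rays(n,np.c_[u,v]); return o+d*depth[v,u][:,None]
def save(n,im,box=None,s=1):
    if box: x0,y0,x1,y1=box; im=im[y0:y1,x0:x1]
    cv2.imwrite("pics/"+n+".png",cv2.resize(im[:,:,::-1],None,fx=s,fy=s,interpolation=cv2.INTER_CUBIC))
E
python3 - <<'E'
from h import *
for n in("scene","top"):
    p,d=snapshot(n); save(n+"0",p); np.savez(n+"0.npz",p=p,d=d)
    o,_=rays(n,[[320,240]]); print(n,o)
    for k in["black_plate","white_plate","blue_pot","blue_dot_pot","orange_pot","shaker","blue_tray","orange_tray","amber_vial"]:
        for q in regions_of(k,n)[:5]:
            if q["p"]<.3: continue
            c=cloud(n,q["mask"],d)
            z=np.percentile(c[:,2],95) if len(c) else 0
            t=c[abs(c[:,2]-z)<.006]
            print(n,k,round(q["p"],2),np.round(q["at"]),q["mask"].sum(),"z95",z.round(3),"top ctr",((t.max(0)+t.min(0))/2).round(3),"min",np.percentile(c,2,axis=0).round(3),"max",np.percentile(c,98,axis=0).round(3))
print(r.get_state())
E
```

```text
pics
scene [ 1.32646092 -0.07665936  0.605809  ]
scene black_plate 0.98 [457. 199.] 405 z95 0.012 top ctr [0.256 0.438 0.01 ] min [ 0.206  0.399 -0.001] max [0.306 0.475 0.012]
scene black_plate 0.85 [434. 225.] 610 z95 0.013 top ctr [0.367 0.331 0.011] min [0.319 0.295 0.   ] max [0.421 0.366 0.014]
scene white_plate 0.66 [229. 241.] 560 z95 0.014 top ctr [ 0.4   -0.158  0.011] min [ 0.352 -0.182  0.002] max [ 0.451 -0.133  0.014]
scene blue_pot 0.72 [144. 253.] 890 z95 0.081 top ctr [ 0.471 -0.32   0.079] min [ 0.452 -0.34   0.003] max [ 0.495 -0.299  0.081]
scene blue_dot_pot 0.64 [305. 237.] 665 z95 0.081 top ctr [0.467 0.003 0.079] min [ 0.452 -0.017  0.019] max [0.491 0.023 0.082]
scene orange_pot 0.84 [374. 219.] 665 z95 0.08 top ctr [0.404 0.173 0.078] min [0.389 0.153 0.005] max [0.428 0.192 0.081]
scene shaker 0.73 [319. 326.] 20150 z95 0.12 top ctr [0.709 0.009 0.12 ] min [ 0.609 -0.102  0.018] max [0.855 0.115 0.124]
scene shaker 0.71 [160. 312.] 4638 z95 0.029 top ctr [ 0.621 -0.273  0.028] min [ 0.537 -0.327  0.001] max [ 0.708 -0.216  0.03 ]
scene blue_tray 0.91 [450. 
[... 1874 characters left out ...]
in [ 0.503 -0.154 -0.   ] max [ 0.54  -0.115  0.065]
{'t': 1.0, 'joint_positions': array([ 1.05291182e+00,  3.58803968e-01,  1.51040774e+00,  9.06970173e-06,
        1.27251506e+00, -1.15095385e-01]), 'dq': array([ 0.00070822,  0.00114122, -0.00123028, -0.00065638, -0.00057976,
        0.0013003 ]), 'effort': array([-1.50971937e-04, -5.15341973e+01, -2.71129900e+01,  6.72663935e-02,
        2.44731840e-02, -2.97595037e-06]), 'position': array([0.23517024, 0.55194279, 0.19771746]), 'tool_rot': array([-1.54772967,  0.31600957, -0.31593062]), 'wrist_force': array([0.6360331 , 0.35260982, 0.21234255]), 'ft_torque': array([ 0.01411435, -0.01489226, -0.04499986]), 'grip_width': 1.0049013873543344}
```

View pics/top0.png

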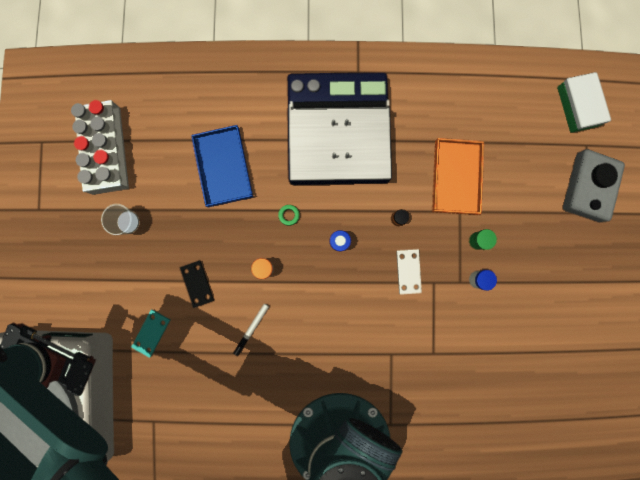

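View pics/scene0.png

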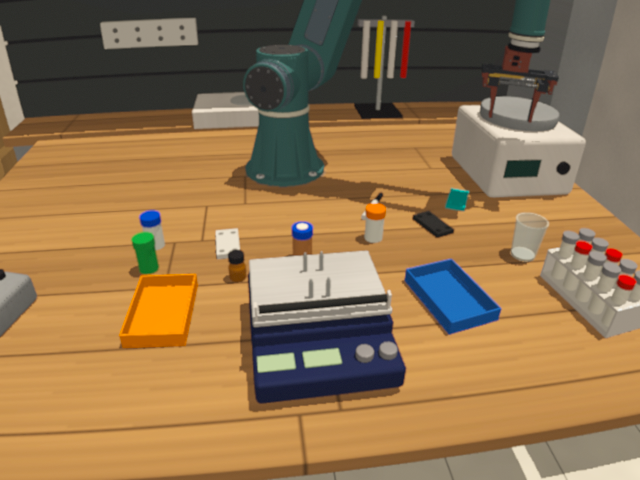

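The top view shows the black plate at (197,284), its teal look-alike at (150,332), the white plate at (409,272) and the orange pot at (262,268). It also shows the dot pot at (341,240), the blue pot at (486,280), the green decoy at (486,240) and the vial at (401,217). The posts are near cols 336/347, rows 123/156. The scene view agrees.

```bash
python3 - <<'E'
from h import *
from scipy.spatial.transform import Rotation as Ro
T=np.load("top0.npz");S=np.load("scene0.npz")
a=cv2.resize(T["p"][110:170,310:370],(480,480),interpolation=2); 
b=cv2.resize(S["p"][245:305,285:345],(480,480),interpolation=2)[:, :320]
b=cv2.resize(S["p"][245:305,295:335],(320,480),interpolation=2)
save("posts",np.hstack([a,b]))
s=r.get_state(); R=Ro.from_rotvec(s["tool_rot"]).as_matrix(); print("toolR",R.round(3).tolist())
for n in("top","scene"):
  snapshot(n); 
  for k,z,w in[("black_plate",.012,0),("white_plate",.012,0),("blue_tray",.03,0),("orange_tray",.03,0)]:
    for q in regions_of(k,n)[:2]:
      if q["p"]<.5: continue
      v,u=np.where(q["mask"]); X=onz(n,np.c_[u,v],z)[:,:2]
      (c,wh,ang)=cv2.minAreaRect((X*1000).astype(np.float32)); print(n,k,np.round(c,1),np.round(wh,1),round(ang,1))
  for k in["shaker","blue_pot","blue_dot_pot","orange_pot","amber_vial"]:
    for q in place_of(k,n)[:2]: print(n,k,round(q["p"],2),np.round(q["at"],1),onz(n,[q["at"]],0)[0].round(4))
E
```

```text
toolR [[0.92, -0.0, 0.392], [-0.392, -0.0, 0.92], [-0.0, -1.0, -0.0]]
top black_plate [250.9 437.8] [ 52.3 101.6] 61.7
top black_plate [366.6 331.5] [100.4  51. ] 19.9
top white_plate [ 396.5 -155.8] [100.9  52.3] 4.5
top blue_tray [636.1 274.4] [174.  116.5] 12.3
top blue_tray [366.5 328.5] [96.5 49.5] 19.3
top orange_tray [ 617.3 -269.4] [118.6 174.1] 86.6
top shaker 0.84 [336.2 147.8] [0.6842 0.0109 0.    ]
top shaker 0.27 [266.3 266.5] [0.4064 0.1713 0.    ]
top blue_pot 0.9 [475.  281.1] [ 0.3742 -0.3149  0.    ]
top blue_pot 0.78 [477.6 240. ] [ 0.4703 -0.3215  0.    ]
top blue_dot_pot 0.65 [264.  266.1] [0.4073 0.1766 0.    ]
top blue_dot_pot 0.52 [339.5 241.2] [0.4659 0.0026 0.    ]
top orange_pot 0.77 [265.2 267.8] [0.4034 0.1738 0.    ]
top orange_pot 0.66 [459.6 182.1] [ 0.6062 -0.2797  0.    ]
top amber_vial 0.79 [396.6 220.3] [ 0.5151 -0.13    0.    ]
scene black_plate [266.3 430.9] [ 51.7 123.4] 61.8
scene black_plate [376.6 327.3] [111.8  64.2] 21.2
scene white_plate [ 408.  -156.7] [116.9  50.4] 4.0
scene blue_tray [656.4 266.9] [194.6 134.7] 13.3
scene orange_tray [ 636.7 -268.9] [121.  198.9] 86.8
scene shaker 0.56 [312.3 327.1] [6.86e-01 6.00e-04 0.00e+00]
scene shaker 0.41 [303.6 254. ] [0.4544 0.0086 0.    ]
scene blue_pot 0.83 [154.3 244.8] [ 0.3808 -0.3237  0.    ]
scene blue_pot 0.74 [149.2 267. ] [ 0.4665 -0.3215  0.    ]
scene blue_dot_pot 0.75 [304.5 258.9] [0.4731 0.0087 0.    ]
scene orange_pot 0.64 [374.1 237.3] [0.4051 0.1777 0.    ]
scene amber_vial 0.73 [240.6 275.2] [ 0.5162 -0.128   0.    ]
scene amber_vial 0.23 [153.  245.7] [ 0.3842 -0.3261  0.    ]
```

View pics/posts.png

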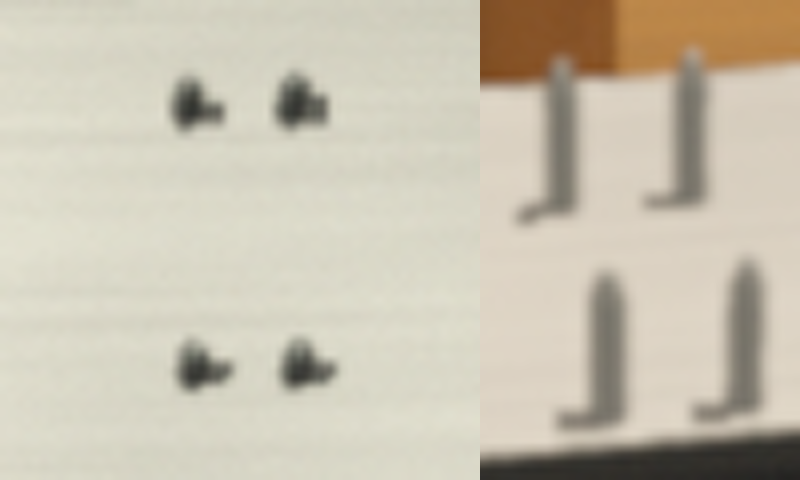

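```bash
python3 - <<'E'
from h import *
from scipy.optimize import least_squares
f=lambda L,ox,oy:[[x/8+ox-.5+.06,y/8+oy-.5+.06] for x,y in L]
far=f([(562-480,58),(692-480,51),(606-480,274),(747-480,264)],295,245)
base=f([(563-480,207),(690-480,200),(608-480,418),(745-480,405)],295,245)
tb=f([(188,104),(296,101),(192,366),(298,365)],310,110)
# order: scene rows top = small x(near robot); left = y neg
P=np.array([[-36,-14],[-36,14],[36,-14],[36,14]])/1000.
Q=np.array([[36,14],[36,-14],[-36,14],[-36,-14]])/1000.
def pr(n,X):
    K,D,R,t=cal(n); return cv2.projectPoints(X,R,t,K,D)[0].reshape(-1,2)
def W(p,M,z):
    c,s=np.cos(p[2]),np.sin(p[2]); return np.c_[M@np.array([[c,s],[-s,c]])+p[:2],np.full(4,z)]
rs=lambda p:np.r_[(pr("scene",W(p,P,.138))-far),(pr("scene",W(p,P,.1))-base)]
rt=lambda p:(pr("top",W(p,Q,.119))-tb)
for nm,g in(("scene",rs),("top",rt),("both",lambda p:np.r_[rs(p),rt(p)])):
    o=least_squares(lambda p:g(p).ravel(),[.68,0,0]); print(nm,o.x[:2].round(4),np.degrees(o.x[2]).round(2),g(o.x).round(1).tolist())
# plate by top camera: hole pattern / edges checked via lids: pot lid centres
T=np.load("top0.npz");S=np.load("scene0.npz")
for n,Z in(("top",T),("scene",S)):
    for k in["blue_pot","blue_dot_pot","orange_pot"]:
        for q in regions_of(k,n)[:2]:
            m=q["mask"]; hsv=cv2.cvtColor(Z["p"],cv2.COLOR_RGB2HSV)
            lid=m&(hsv[:,:,1]>150); d=Z["d"]; c=cloud(n,lid,d); t=c[c[:,2]>.074]
            if len(t)>10:
                print(n,k,round(q["p"],2),((t.max(0)+t.min(0))/2).round(4),(t.max(0)-t.min(0)).round(3))
E
```

```text
scene [0.6848 0.0064] 1.08 [[0.0, 0.8], [0.1, 0.4], [0.1, -0.6], [0.0, -0.7], [0.0, 0.2], [0.0, -0.2], [-0.1, 0.1], [-0.2, 0.2]]
top [0.6808 0.0073] 0.81 [[0.2, -0.2], [-0.3, 0.1], [0.1, 0.0], [-0.0, 0.1]]
both [0.683  0.0067] 1.0 [[0.1, 0.2], [0.2, -0.2], [0.2, -1.3], [0.1, -1.4], [0.1, -0.5], [0.1, -0.9], [-0.1, -0.7], [-0.2, -0.5], [0.4, -1.2], [-0.0, -1.0], [0.5, -1.0], [0.3, -1.0]]
top blue_pot 0.9 [ 0.3797 -0.3191  0.0804] [0.042 0.045 0.013]
top blue_pot 0.77 [ 0.4702 -0.3169  0.0804] [0.038 0.041 0.012]
top blue_dot_pot 0.87 [0.4644 0.006  0.0812] [0.042 0.042 0.014]
top orange_pot 0.68 [0.4033 0.1759 0.0803] [0.044 0.042 0.012]
scene blue_pot 0.72 [ 0.4756 -0.3203  0.0784] [0.04  0.041 0.008]
scene blue_pot 0.7 [ 0.3856 -0.3202  0.0774] [0.045 0.041 0.007]
scene blue_dot_pot 0.73 [0.4731 0.003  0.078 ] [0.036 0.04  0.007]
scene orange_pot 0.89 [0.4044 0.1741 0.0782] [0.049 0.046 0.008]
```

```bash
python3 -m pendant '[[0,0,6.14,1.87,-3.15,-1.2,8.78],[0,0,6.14,1.87,-3.15,-1.2,8.78],[0,0,6.14,1.87,-3.15,-1.2,8.78],[0,0,6.14,1.87,-3.15,-1.2,8.78],[0,0,6.14,1.87,-3.15,-1.2,8.78],[0,0,6.14,1.87,-3.15,-1.2,8.78],[0,0,6.14,1.87,-3.15,-1.2,8.78],[0,0,0,0,0,0,8.78]]'
cat >> h.py <<'E'
def st():
    from scipy.spatial.transform import Rotation as Ro
    s=r.get_state(); R=Ro.from_rotvec(s["tool_rot"]).as_matrix()
    print("t",round(s["t"],2),"p",(s["position"]*1000).round(1),"jaw",np.degrees(np.arctan2(R[1,2],R[0,2])).round(2),"ydown",R[:,1].round(3),"F",s["wrist_force"].round(1),"grip",round(s["grip_width"]*87.8,1),"q",s["joint_positions"].round(2))
E
python3 -c "from h import *;st()"
```

```text
t: 2.97
position: [0.3673, 0.3259, 0.1119]
tool_rot: [-1.557, -0.274, 0.278]
wrist_force: [-1.1, -0.3, 1.3]
grip_width: 1.0
t 2.97 p [367.3 325.9 111.9] jaw 110.13 ydown [-0.002 -0.004 -1.   ] F [-1.1 -0.3  1.3] grip 87.8 q [ 0.59  0.31  1.84 -0.    1.   -1.33]
```

```bash
python3 -m pendant '[[0,0,0,0,0,-2.5,8.78],[0,0,0,0,0,-2.5,8.78],[0,0,0,0,0,-2.5,8.78],[0,0,0,0,0,0,8.78],[0,0,0,0,0,0,8.78]]' >/dev/null
python3 -c "from h import *;st()"
```

```text
t 3.38 p [365.1 331.2  38.2] jaw 109.86 ydown [-0.002 -0.002 -1.   ] F [ 0.5 -0.1  0.6] grip 87.9 q [ 0.6   0.42  1.9   0.    0.82 -1.32]
```

```bash
python3 -m pendant '[[0,0,0,0.1,0,-2.0,8.78],[0,0,0,0,0,-1.3,8.78],[0,0,0,0,0,-0.3,8.78],[0,0,0,0,0,0,5],[0,0,0,0,0,0,4],[0,0,0,0,0,0,4],[0,0,0,0,0,0,4],[0,0,0,0,0,0,4]]' >/dev/null
python3 -c "from h import *;st()"
```

```text
t 4.05 p [367.6 331.8   3.5] jaw 109.9 ydown [ 0.001  0.001 -1.   ] F [-0.4 -0.8 -1.3] grip 58.0 q [ 0.59  0.48  1.93 -0.    0.73 -1.32]
```

```bash
python3 -m pendant '[[0,0,0,0,0,0,4],[0,0,0,0,0,0,4],[0,0,0,0,0,0,4],[0,0,0,0,0,0,4]]' >/dev/null
python3 -c "from h import *;st()"; python3 -m pendant '[[0,0,0,0,0,2,4],[0,0,0,0,0,4,4],[0,0,0,0,0,4,4],[0,0,0,0,0,4,4],[0,0,0,0,0,2,4],[0,0,0,0,0,0,4],[0,0,0,0,0,0,4]]' >/dev/null
python3 -c "from h import *;st()"
```

```text
t 4.38 p [367.1 331.4   2.7] jaw 109.9 ydown [-0. -0. -1.] F [ 0.1 -0.3 -0.4] grip 40.1 q [ 0.59  0.48  1.93 -0.    0.73 -1.32]
t 4.97 p [367.9 332.  163.8] jaw 109.9 ydown [ 0.003  0.002 -1.   ] F [ 0.2  0.1 -0.7] grip 39.7 q [ 0.59  0.24  1.78 -0.    1.12 -1.32]
```

```bash
python3 - <<'E'
from h import *
p,d=snapshot("scene"); a=cv2.resize(p[60:300,360:600],(480,480))
q,d=snapshot("top"); b=cv2.resize(q[220:380,110:270],(320,320)); c=np.zeros((480,320,3),np.uint8); c[:320]=b
save("g1",np.hstack([a,c]))
E
```

```text
(no output)
```

View pics/g1.png

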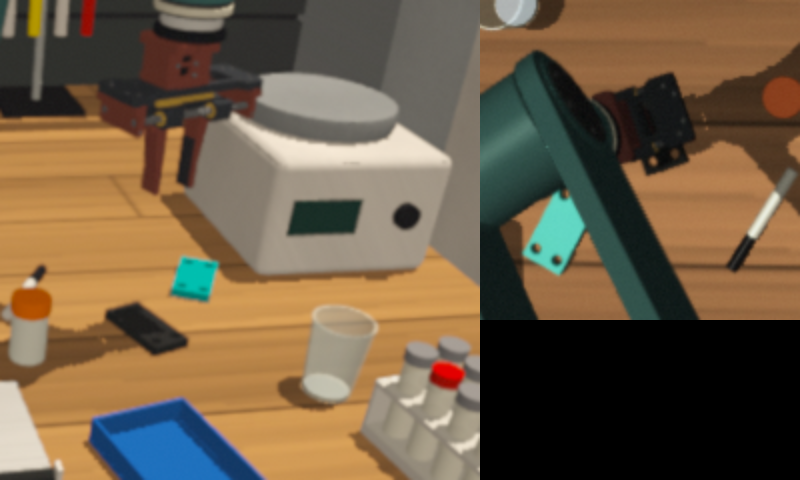

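The plate is still on the bench at crop (147,328), and the fingers closed without it. I'll check whether it moved and whether the measured TCP agrees with the picture.

```bash
python3 - <<'E'
from h import *
p,d=snapshot("scene"); np.savez("s1.npz",p=p,d=d)
for q in regions_of("black_plate","scene"):
  if q["p"]<.3: continue
  v,u=np.where(q["mask"]); X=onz("scene",np.c_[u,v],.012)[:,:2]
  print(q["p"],[np.round(a,1) for a in cv2.minAreaRect((X*1000).astype(np.float32))],np.percentile(cloud("scene",q["mask"],d)[:,2],[2,50,98]).round(4))
s=r.get_state(); K,D,R,t=cal("scene"); pt=s["position"]
from scipy.spatial.transform import Rotation as Ro
Rt=Ro.from_rotvec(s["tool_rot"]).as_matrix()
print(cv2.projectPoints(np.array([pt,pt+Rt[:,2]*.02,pt-Rt[:,2]*.02]),R,t,K,D)[0].reshape(-1,2))
# depth around fingers: points near TCP
m=np.zeros((480,640),bool); m[110:165,420:475]=1
c=cloud("scene",m,d); c=c[(np.linalg.norm(c-pt,axis=1)<.09)]
L=(c-pt)@Rt
for lo in range(-90,20,5):
    k=L[(L[:,1]*1000>=lo)&(L[:,1]*1000<lo+5)]
    if len(k): print(lo,len(k),"z",np.sort((k[:,2]*1000).round()).astype(int)[::max(1,len(k)//10)],"x",(k[:,0]*1000).min().round(),(k[:,0]*1000).max().round())
E
```

```text
0.74 [array([264.8, 432.6]), array([ 51.4, 124.4]), np.float64(61.6)] [-0.0019  0.0094  0.0124]
0.6 [array([376.6, 327.1]), array([119.4,  66.3]), np.float64(18.7)] [-0.0008  0.0107  0.0137]
0.34 [array([ 614.4, -274.7]), array([123.9, 210.4]), np.float64(87.6)] [0.0001 0.0048 0.0301]
[[441.15462286 164.02735167]
 [447.96303287 162.53846409]
 [434.2275712  165.54474291]]
-90 11 z [18 19 19 19 19 19 20 20 21 21 24] x -12.0 10.0
-85 41 z [-36 -34 -33 -28  16  17  18  19  20  24  30] x -9.0 15.0
-80 43 z [-37 -36 -35 -34 -32 -25  16  18  19  22  27] x -11.0 14.0
-75 43 z [-36 -34 -33 -33 -30 -25  18  19  20  22  26] x -9.0 15.0
-70 49 z [-36 -34 -33 -33 -32 -29 -22  18  19  20  21  22  29] x -9.0 14.0
-65 34 z [-34 -33 -33 -32 -32 -25  17  19  19  21  24  28] x -9.0 15.0
-60 45 z [-34 -33 -32 -31 -31 -27  17  19  20  20  22  26] x -10.0 15.0
-55 38 z [-33 -32 -31 -30 -29 -28  18  18  19  19  21  22  24] x -8.0 16.0
-50 43 z [-33 -32 -31 -30 -28 -24  17  18  19  20  24] x -13.0 15.0
-45 40 z [-32 -31 -31 -30 -29 -25  18  19  20  24] x -10.0 14.0
-40 39 z [-33 -31 -31 -31 -30 -25  17  18  19  19  20  21  22] x -11.0 15.0
-35 41 z [-35 -32 -32 -31 -30 -27  18  19  20  22  28] x -11.0 14.0
-30 36 z [-34 -31 -31 -30 -27  18  19  19  20  21  22  25] x -10.0 13.0
-25 6 z [-29 -29 -28  19  20  24] x -13.0 11.0
```

The finger ends show up about 25 mm above the reported TCP, so the fingers closed over the plate without touching it. I'll reopen and feel for the bench in small steps.

```bash
python3 -m pendant '[[0,0,0,0,0,-3,6.5],[0,0,0,0,0,-4,6.5],[0,0,0,0,0,-3,6.5],[0,0,0,0,0,-3,6.5],[0,0,0,0,0,-2,6.5],[0,0,0,0,0,-1,6.5],[0,0,0,0,0,-0.8,6.5],[0,0,0,0,0,0,6.5]]' >/dev/null
python3 -c "from h import *;st()"; python3 -m pendant '[[0,0,0,0,0,-0.6,6.5],[0,0,0,0,0,0,6.5]]' >/dev/null
python3 - <<'E'
from h import *
st(); p,d=snapshot("scene"); save("g2",p,(390,140,490,260),5)
E
```

```text
t 5.83 p [366.1 330.7  -6.9] jaw 109.89 ydown [-0.003 -0.002 -1.   ] F [ 0.8 -0.2 -0.2] grip 64.8 q [ 0.59  0.5   1.93 -0.    0.71 -1.32]
t 6.0 p [367.5 331.8 -11.1] jaw 109.9 ydown [ 0.001  0.    -1.   ] F [-0.4  0.3  0.6] grip 65.2 q [ 0.59  0.51  1.94 -0.    0.69 -1.32]
```

View pics/g2.png

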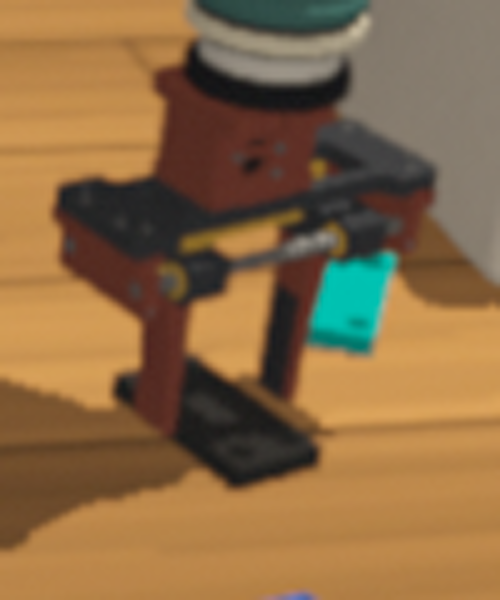

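The fingers now straddle the plate, left tip at crop (160,430) and right at (285,395), without touching the bench. I'll go on down.

```bash
python3 -m pendant '[[0,0,0,0,0,-0.4,6.5],[0,0,0,0,0,-0.2,6.5],[0,0,0,0,0,0,6.5]]' >/dev/null
python3 -c "from h import *;st()"; python3 -m pendant '[[0,0,0,0,0,-0.3,6.5],[0,0,0,0,0,0,6.5]]' >/dev/null;python3 -c "from h import *;st()"; python3 -m pendant '[[0,0,0,0,0,-0.2,6.5],[0,0,0,0,0,0,6.5]]' >/dev/null;python3 -c "from h import *;st()"
```

```text
t 6.3 p [367.2 331.5 -17.2] jaw 109.9 ydown [ 0.  0. -1.] F [ 0.4 -0.3 -0.7] grip 65.3 q [ 0.59  0.52  1.94 -0.    0.68 -1.32]
t 6.47 p [367.  331.4 -20.5] jaw 109.9 ydown [-0. -0. -1.] F [-0.5 -0.2  0.8] grip 65.1 q [ 0.59  0.53  1.94 -0.    0.67 -1.32]
t 6.63 p [367.  331.4 -22.5] jaw 109.9 ydown [-0. -0. -1.] F [-0.1  0.9  0.3] grip 65.1 q [ 0.59  0.53  1.94 -0.    0.67 -1.32]
```

```bash
for i in 1; do python3 -m pendant '[[0,0,0,0,0,-0.15,6.5],[0,0,0,0,0,0,6.5]]' >/dev/null;python3 -c "from h import *;st()"; done;  python3 -m pendant '[[0,0,0,0,0,-0.15,6.5],[0,0,0,0,0,0,6.5]]' >/dev/null;python3 -c "from h import *;st()"
```

```text
t 6.8 p [367.  331.4 -24. ] jaw 109.9 ydown [-0. -0. -1.] F [ 0.6 -0.3  0.1] grip 65.1 q [ 0.59  0.53  1.94 -0.    0.66 -1.32]
t 6.97 p [367.1 331.5 -24.6] jaw 109.91 ydown [ 0. -0. -1.] F [-1.  -1.5  9.8] grip 65.0 q [ 0.59  0.53  1.94 -0.    0.66 -1.32]
```

Contact comes at reported z = -24.3 mm, so the true tip height is the reported z + 24.3 mm. I'll back off slightly, then grip and lift.

```bash
python3 -m pendant '[[0,0,0,0,0,0.3,4],[0,0,0,0,0,0,4],[0,0,0,0,0,0,4],[0,0,0,0,0,0,4],[0,0,0,0,0,0,4],[0,0,0,0,0,0,4]]' >/dev/null;python3 -c "from h import *;st()";  python3 -m pendant '[[0,0,0,0,0,1.5,4],[0,0,0,0,0,3,4],[0,0,0,0,0,4,4],[0,0,0,0,0,4,4],[0,0,0,0,0,4,4],[0,0,0,0,0,3,4],[0,0,0,0,0,0,4]]' >/dev/null;python3 -c "from h import *;st()"
```

```text
t 7.47 p [367.3 331.7 -22.1] jaw 109.9 ydown [ 0.  0. -1.] F [-0.6  0.5  4.7] grip 49.9 q [ 0.59  0.53  1.94 -0.    0.67 -1.32]
t 8.05 p [370.5 333.8 178.5] jaw 109.91 ydown [ 0.009  0.006 -1.   ] F [ 1.1  0.1 -1. ] grip 49.8 q [ 0.59  0.23  1.76 -0.    1.15 -1.32]
```

```bash
python3 -m pendant '[[0,0,-1.6,2.62,-2.7,0,4],[0,0,-1.6,2.62,-2.7,0,4],[0,0,-1.6,2.62,-2.7,0,4],[0,0,-1.6,2.62,-2.7,0,4],[0,0,-1.6,2.62,-2.7,0,4],[0,0,-1.6,2.62,-2.7,0,4]]' >/dev/null;  python3 -m pendant '[[0,0,-1.6,2.62,-2.7,0,4],[0,0,-1.6,2.62,-2.7,0,4],[0,0,-1.6,2.62,-2.7,0,4],[0,0,-1.6,2.62,-2.7,0,4],[0,0,-1.6,2.62,-2.7,-0.5,4],[0,0,-1.4,2.62,-2.7,-1,4],[0,0,0,0,0,-1,4],[0,0,0,0,0,0,4]]' >/dev/null;python3 -m pendant '[[0,0,0,0,0,0,4],[0,0,0,0,0,0,4]]' >/dev/null
python3 - <<'E'
from h import *
st(); p,d=snapshot("scene"); np.savez("s2.npz",p=p,d=d); save("g3",p,(260,195,370,305),5)
E
```

```text
t 9.38 p [680.    8.4 146.9] jaw 90.95 ydown [-0.002  0.    -1.   ] F [ 0.8  0.6 -1.6] grip 49.2 q [-0.09  0.52  1.38  0.    1.25 -1.68]
```

View pics/g3.png

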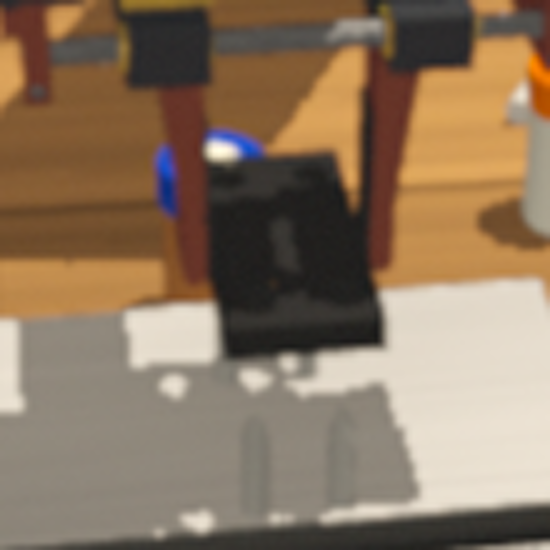

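The plate hangs above and a little robot-side of the posts. Front bottom corners are at crop (225,355) and (382,345), back top corners at (208,163) and (335,152); the front posts are at (255,420) and (340,410).

```bash
cat > fitp.py <<'E'
from h import *
from scipy.optimize import least_squares
def fit(px,which,z,n="scene",pitch=True):
    M=np.array(which,float)*[.05,.025,.012]
    K,D,R,t=cal(n)
    def g(p):
        yaw,pi=p[2],p[3]
        Rz=np.array([[np.cos(yaw),-np.sin(yaw),0],[np.sin(yaw),np.cos(yaw),0],[0,0,1]]); Ry=cv2.Rodrigues(np.array([0,pi,0.]))[0]
        X=M@(Rz@Ry).T+[p[0],p[1],z+p[4]]; return np.r_[(cv2.projectPoints(X,R,t,K,D)[0].reshape(-1,2)-px).ravel(),p[4]/.002, p[3]/.03]
    o=least_squares(g,[.68,.005,0,0,0]); print("xy",o.x[:2].round(4),"yaw,pitch",np.degrees(o.x[2:4]).round(2),"dz",o.x[4].round(4),"res",o.fun[:-2].reshape(-1,2).round(1).tolist())
E
python3 - <<'E'
from fitp import *
# scene: image left = -y ; bottom = +x
px=np.array([(225,356),(383,346),(208,166),(335,153),(379,305),(221,318)])/5+[260,195]-.4
fit(px,[(1,-1,0),(1,1,0),(-1,-1,1),(-1,1,1),(1,1,1),(1,-1,1)],.169)
S=np.load("s2.npz"); m=np.zeros((480,640),bool); m[228:262,306:332]=1
c=cloud("scene",m&(S["p"].max(2)<75),S["d"]); c=c[c[:,2]>.15]; A=np.c_[c[:,:2]-[.68,.007],np.ones(len(c))]
print(len(c),np.linalg.lstsq(A,c[:,2],rcond=None)[0].round(3),np.percentile(c,[1,99],axis=0).round(4))
E
```

```text
xy [0.6798 0.008 ] yaw,pitch [-1.16 -2.53] dz -0.0011 res [[-0.8, -0.6], [0.2, -0.4], [-2.3, -1.1], [1.8, 0.1], [1.1, 1.2], [-0.0, 0.4]]
846 [-0.012 -0.003  0.18 ] [[ 0.6391 -0.0132  0.174 ]
 [ 0.7313  0.0297  0.1823]]
```

```bash
python3 -m pendant '[[0,0,0,0.3,-0.13,-1,4],[0,0,0,0,0,-1,4],[0,0,0,0,0,-0.6,4],[0,0,0,0,0,0,4],[0,0,0,0,0,0,4],[0,0,0,0,0,0,4]]' >/dev/null
python3 - <<'E'
from h import *
st(); p,d=snapshot("scene"); np.savez("s3.npz",p=p,d=d); save("g4",p,(280,225,350,305),7)
E
```

```text
t 9.93 p [684.5   6.3 121.7] jaw 90.91 ydown [-0. -0. -1.] F [ 0.5  0.1 -1.5] grip 49.4 q [-0.09  0.55  1.39 -0.    1.2  -1.68]
```

View pics/g4.png

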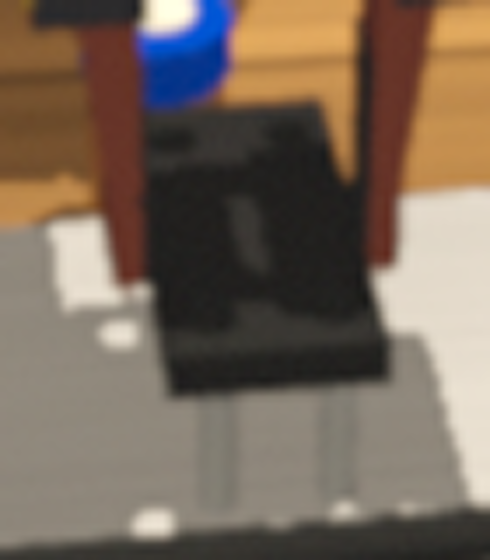

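The plate's front bottom corners are at crop (172,392) and (388,375), centred over the front posts at (220,450) and (338,445).

```bash
python3 - <<'E'
from fitp import *
px=np.array([(172,393),(388,377),(320,102)])/7+[280,225]-.43
for z in(.1438,.142): fit(px,[(1,-1,0),(1,1,0),(-1,1,1)],z)
print(onz("scene",px[:2],.1438).round(4))
# re-fit posts bases now visible: base centres front
b=np.array([(220,505),(338,493)])/7+[280,225]-.43
print(onz("scene",b,.1).round(4))
E
python3 -m pendant '[[0,0,0,0,0,-0.8,4],[0,0,0,0,0,0,4]]' >/dev/null;python3 -c "from h import *;st()"; python3 -m pendant '[[0,0,0,0,0,-0.5,4],[0,0,0,0,0,0,4]]' >/dev/null;python3 -c "from h import *;st()"
```

```text
xy [0.6851 0.0047] yaw,pitch [ 1.21 -1.27] dz -0.0004 res [[-0.6, 0.4], [0.5, 0.0], [0.1, -0.6]]
xy [0.6827 0.005 ] yaw,pitch [ 1.19 -1.16] dz -0.0003 res [[-0.5, 0.4], [0.5, 0.0], [0.1, -0.6]]
[[ 0.7337 -0.0182  0.1438]
 [ 0.7334  0.0301  0.1438]]
[[ 0.7208 -0.006   0.1   ]
 [ 0.7196  0.0218  0.1   ]]
t 10.15 p [684.    6.2 112.7] jaw 90.9 ydown [-0.001  0.    -1.   ] F [ 0.3  0.7 -1.7] grip 49.8 q [-0.09  0.55  1.4  -0.    1.19 -1.68]
t 10.32 p [683.8   6.3 107.7] jaw 90.9 ydown [-0.001  0.    -1.   ] F [ 0.2 -0.8 -1. ] grip 50.0 q [-0.09  0.56  1.41  0.    1.18 -1.68]
```

```bash
python3 -m pendant '[[0,0,0,0,0.08,-0.5,4],[0,0,0,0,0,0,4]]' >/dev/null;python3 -c "from h import *;st()"; python3 -m pendant '[[0,0,0,0,0,-0.6,4],[0,0,0,0,0,0,4]]' >/dev/null;python3 -c "from h import *;st()"
```

```text
t 10.48 p [683.9   7.1 102.7] jaw 90.9 ydown [-0.001  0.    -1.   ] F [-0.3 -0.3 -1. ] grip 49.6 q [-0.09  0.56  1.41 -0.    1.17 -1.68]
t 10.65 p [683.8   7.   96.6] jaw 90.9 ydown [-0.002 -0.    -1.   ] F [-0.1  0.3 -1.4] grip 49.8 q [-0.09  0.57  1.42 -0.    1.16 -1.68]
```

```bash
python3 -m pendant '[[0,0,0,0,0,-0.6,4],[0,0,0,0,0,-0.6,4],[0,0,0,0,0,0,4]]' >/dev/null;python3 -c "from h import *;st()"; python3 -m pendant '[[0,0,0,0,0,-0.5,4],[0,0,0,0,0,0,4]]' >/dev/null;python3 -c "from h import *;st()"; python3 -m pendant '[[0,0,0,0,0,-0.2,4],[0,0,0,0,0,0,4]]' >/dev/null;python3 -c "from h import *;st()"
```

```text
t 10.9 p [683.7   6.9  84.1] jaw 90.9 ydown [-0.002 -0.    -1.   ] F [-0.6  0.8 -0.2] grip 49.6 q [-0.09  0.58  1.43 -0.    1.13 -1.68]
t 11.07 p [684.    6.9  79.7] jaw 90.9 ydown [-0.001 -0.    -1.   ] F [ 0.1  0.  -1.8] grip 49.3 q [-0.09  0.59  1.43 -0.    1.12 -1.68]
t 11.23 p [684.5   6.9  78.4] jaw 90.9 ydown [-0. -0. -1.] F [ 0.3  0.5 -1.3] grip 49.7 q [-0.09  0.59  1.43 -0.    1.12 -1.68]
```

```bash
python3 -m pendant '[[0,0,0,0,0,0,6.5],[0,0,0,0,0,0,6.5],[0,0,0,0,0,0,6.5],[0,0,0,0,0,0,6.5],[0,0,0,0,0,0,6.5],[0,0,0,0,0,1,6.5],[0,0,0,0,0,2.5,6.5],[0,0,0,0,0,4,6.5]]' >/dev/null;python3 -c "from h import *;st()"
python3 -m pendant '[[0,0,0.4,-3.2,-1.81,0.3,6.8],[0,0,0.4,-3.2,-1.81,0.3,6.8],[0,0,0.4,-3.2,-1.81,0.3,6.8],[0,0,0.4,-3.2,-1.81,0.3,6.8],[0,0,0.4,-3.2,-1.81,0,6.8],[0,0,0.4,-3.2,-1.81,0,6.8],[0,0,0.4,-3.2,-1.81,0,6.8],[0,0,0.4,-3.2,-1.81,0,6.8]]'>/dev/null
python3 -m pendant '[[0,0,0.4,-3.2,-1.81,0,6.8],[0,0,0,0,0,-3,6.8],[0,0,0,0,0,-3,6.8],[0,0,0,0,0,0,6.8],[0,0,0,0,0,0,6.8]]'>/dev/null
python3 - <<'E'
from h import *
st(); p,d=snapshot("scene"); save("g5",p,(190,170,350,310),5)
E
```

```text
t 11.9 p [681.3   7.2 151. ] jaw 90.9 ydown [-0.008  0.001 -1.   ] F [ 0.3 -0.4 -0.6] grip 65.2 q [-0.09  0.52  1.36 -0.    1.27 -1.68]
t 12.98 p [ 395.5 -155.5  105.7] jaw 94.48 ydown [-0.002  0.001 -1.   ] F [ 0.1 -0.4 -0.1] grip 68.1 q [-0.54  0.23  1.98 -0.    0.93 -2.19]
```

View pics/g5.png

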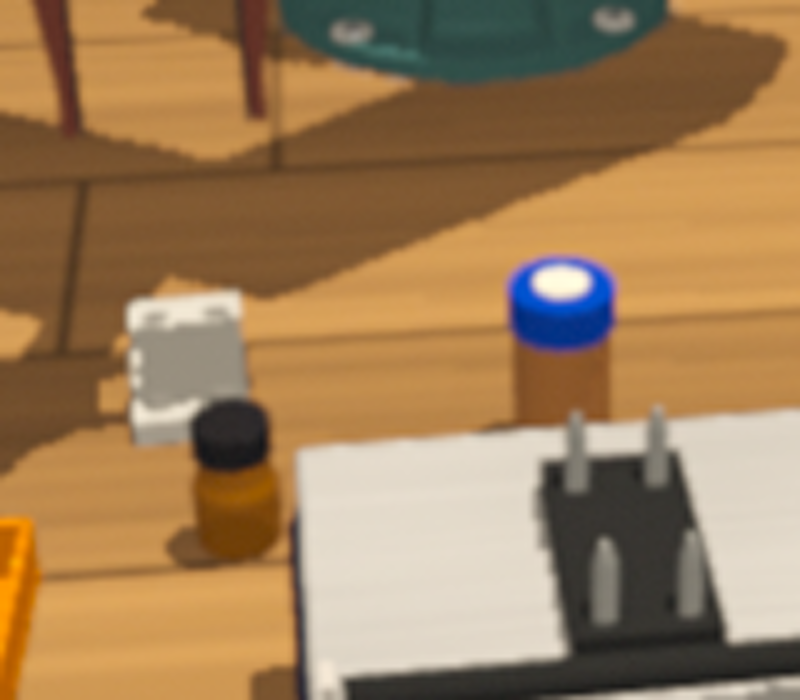

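The black plate lies flat on the shaker with all four posts through it, at crop (640,560). The fingers are above the white plate at (185,365), so I'll go down.

```bash
python3 -m pendant '[[0,0,0,0.1,0,-3,6.8],[0,0,0,0,0,-4,6.8],[0,0,0,0,0,-3,6.8],[0,0,0,0,0,-2,6.8],[0,0,0,0,0,-0.6,6.8],[0,0,0,0,0,0,6.8]]' >/dev/null;python3 -c "from h import *;st()"
python3 -m pendant '[[0,0,0,0,0,-0.2,6.8],[0,0,0,0,0,0,4],[0,0,0,0,0,0,4],[0,0,0,0,0,0,4],[0,0,0,0,0,0,4],[0,0,0,0,0,0,4],[0,0,0,0,0,0,4]]' >/dev/null;python3 -c "from h import *;st()"
```

```text
t 13.53 p [ 398.2 -155.9  -20.4] jaw 94.55 ydown [-0.001  0.    -1.   ] F [0.2 0.6 0.5] grip 68.0 q [-0.53  0.47  2.09 -0.    0.58 -2.19]
t 14.12 p [ 398.4 -156.4  -21.2] jaw 94.5 ydown [ 0.002 -0.001 -1.   ] F [-0.4  1.1  9.7] grip 49.7 q [-0.54  0.48  2.09  0.    0.57 -2.19]
```

```bash
python3 -m pendant '[[0,0,0,0,0,1.5,4],[0,0,0,0,0,3,4],[0,0,0,0,0,4,4],[0,0,0,0,0,4,4],[0,0,0,0,0,3.5,4],[0,0,0,0,0,1,4]]' >/dev/null;python3 -c "from h import *;st()"
python3 -m pendant '[[0,0,-0.4,3.18,1.81,0,4],[0,0,-0.4,3.18,1.81,0,4],[0,0,-0.4,3.18,1.81,0,4],[0,0,-0.4,3.18,1.81,0,4],[0,0,-0.4,3.18,1.81,0,4],[0,0,-0.4,3.18,1.81,0,4],[0,0,-0.4,3.18,1.81,0,4],[0,0,-0.4,3.18,1.81,0,4]]'>/dev/null
python3 -m pendant '[[0,0,-0.4,3.18,1.81,0,4],[0,0,0,0,0,-1,4],[0,0,0,0,0,-1,4],[0,0,0,0,0,-0.3,4],[0,0,0,0,0,0,4],[0,0,0,0,0,0,4]]'>/dev/null
python3 - <<'E'
from h import *
st(); p,d=snapshot("scene"); np.savez("s4.npz",p=p,d=d); save("g6",p,(280,225,350,305),7)
E
```

```text
t 14.62 p [ 400.  -157.4  153. ] jaw 94.51 ydown [ 0.007 -0.004 -1.   ] F [ 0.9  0.2 -0.9] grip 49.5 q [-0.54  0.16  1.92 -0.    1.05 -2.19]
t 15.78 p [681.9   6.2 124.3] jaw 90.85 ydown [-0.002 -0.    -1.   ] F [-0.1  0.1 -1.3] grip 50.1 q [-0.09  0.54  1.4  -0.    1.21 -1.68]
```

View pics/g6.png

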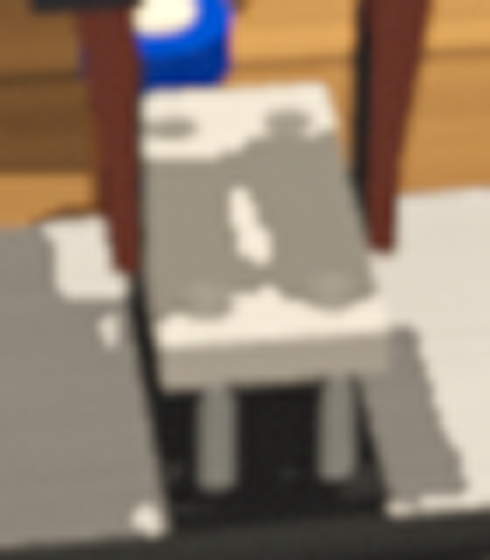

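The white plate's top holes are at crop (208,300), (333,290), (170,127) and (290,122), above the posts; the front bottom edge runs from (163,388) to (388,372).

```bash
python3 - <<'E'
from fitp import *
c=lambda L:np.array(L)/7+[280,225]-.43
h=onz("scene",c([(208,300),(333,290),(170,127),(290,122)]),.1576); print(h.round(4),h.mean(0).round(4))
f=onz("scene",c([(163,389),(388,374)]),.1456); print(f.round(4))
E
```

```text
[[ 0.7188 -0.0085  0.1576]
 [ 0.7182  0.0197  0.1576]
 [ 0.6482 -0.0098  0.1576]
 [ 0.6492  0.0191  0.1576]] [0.6836 0.0051 0.1576]
[[ 0.7343 -0.0202  0.1456]
 [ 0.7347  0.0299  0.1456]]
```

```bash
python3 -m pendant '[[0,0,0,0,0.08,-0.8,4],[0,0,0,0,0,-0.5,4],[0,0,0,0,0,0,4]]' >/dev/null;python3 -c "from h import *;st()"; python3 -m pendant '[[0,0,0,0,0,-0.5,4],[0,0,0,0,0,0,4]]' >/dev/null;python3 -c "from h import *;st()"; python3 -m pendant '[[0,0,0,0,0,-0.5,4],[0,0,0,0,0,0,4]]' >/dev/null;python3 -c "from h import *;st()"
```

```text
t 16.08 p [682.5   7.6 110.5] jaw 90.88 ydown [-0.002  0.    -1.   ] F [ 0.   0.1 -2. ] grip 49.9 q [-0.09  0.55  1.41 -0.    1.18 -1.68]
t 16.25 p [683.1   7.7 105.8] jaw 90.9 ydown [-0.001 -0.    -1.   ] F [-0.   0.2 -1.3] grip 49.6 q [-0.09  0.56  1.41 -0.    1.17 -1.68]
t 16.42 p [683.3   7.8 100.9] jaw 90.91 ydown [-0.001 -0.    -1.   ] F [-1.1 -0.2 -1.4] grip 49.7 q [-0.09  0.56  1.42 -0.    1.16 -1.68]
```

```bash
python3 -m pendant '[[0,0,0,0,0,-0.5,4],[0,0,0,0,0,0,4]]' >/dev/null;python3 -c "from h import *;st()"; python3 -m pendant '[[0,0,0,0,0,-0.3,4],[0,0,0,0,0,0,4]]' >/dev/null;python3 -c "from h import *;st()"; python3 -m pendant '[[0,0,0,0,0,-0.15,4],[0,0,0,0,0,0,4]]' >/dev/null;python3 -c "from h import *;st()"
```

```text
t 16.58 p [683.2   7.8  95.8] jaw 90.91 ydown [-0.001 -0.    -1.   ] F [-1.5  0.2 -1.5] grip 50.0 q [-0.09  0.57  1.42 -0.    1.15 -1.68]
t 16.75 p [683.4   7.8  93.2] jaw 90.9 ydown [-0.001 -0.    -1.   ] F [-0.5  0.2 -0.9] grip 49.6 q [-0.09  0.57  1.42 -0.    1.15 -1.68]
t 16.92 p [683.6   7.8  92. ] jaw 90.9 ydown [-0. -0. -1.] F [ 0.   0.1 -0.8] grip 49.8 q [-0.09  0.57  1.42 -0.    1.14 -1.68]
```

```bash
python3 -m pendant '[[0,0,0,0,0,-0.1,6.5],[0,0,0,0,0,0,6.5],[0,0,0,0,0,0,6.5],[0,0,0,0,0,0,6.5],[0,0,0,0,0,0,6.5],[0,0,0,0,0,1,6.5],[0,0,0,0,0,2.5,6.5],[0,0,0,0,0,3,6.5]]' >/dev/null;python3 -c "from h import *;st()"
python3 -m pendant '[[0,0,1.9,-3.6,-0.06,0,7.5],[0,0,1.9,-3.6,-0.06,0,7.5],[0,0,1.9,-3.6,-0.06,0,7.5],[0,0,1.9,-3.6,-0.06,0,7.5],[0,0,1.9,-3.6,-0.06,0,7.5],[0,0,1.9,-3.6,-0.06,0,7.5],[0,0,0,0,0,-2,7.5],[0,0,0,0,0,0,7.5]]'>/dev/null
python3 - <<'E'
from h import *
st(); p,d=snapshot("scene"); np.savez("s5.npz",p=p,d=d); save("g7",p,(255,160,365,310),4)
E
```

```text
t 17.58 p [681.9   7.9 155.4] jaw 90.9 ydown [-0.004  0.    -1.   ] F [-0.2  0.2 -0.5] grip 65.0 q [-0.09  0.51  1.36 -0.    1.27 -1.68]
t 18.25 p [464.4   4.5 135.4] jaw 102.28 ydown [-0.003  0.    -1.   ] F [-0.5  0.2  0.6] grip 74.7 q [-0.14  0.24  1.87 -0.    1.04 -1.92]
```

View pics/g7.png

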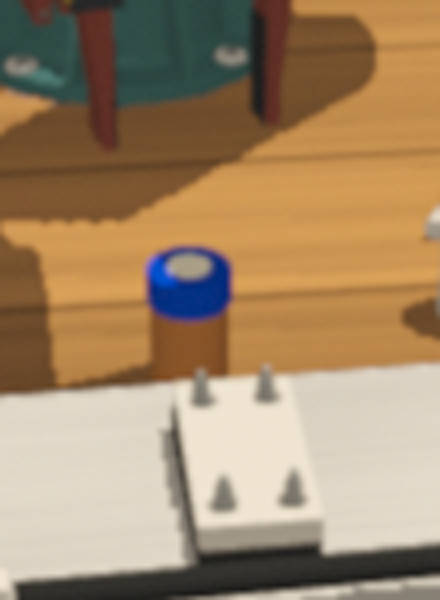

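The white plate lies flat on the black one, with short post ends showing at (200,390), (265,385), (222,493) and (292,490). The white disc of the lid is at (189,266).

```bash
python3 - <<'E'
from h import *
print(onz("scene",[[189/4+255-.4,266/4+160-.4]],.08).round(4))
E
python3 -m pendant '[[0,0,0,0.2,0,-2.5,7.5],[0,0,0,0,0,-2.5,7.5],[0,0,0,0,0,-2.5,7.5],[0,0,0,0,0,-2,7.5],[0,0,0,0,0,-1,7.5],[0,0,0,0,0,0,7.5]]' >/dev/null;python3 -c "from h import *;st()"
```

```text
[[0.4679 0.0041 0.08  ]]
t 18.8 p [470.4   4.1  29.8] jaw 102.29 ydown [-0.002  0.    -1.   ] F [ 0.6 -0.6 -0.7] grip 75.1 q [-0.14  0.41  1.96 -0.    0.77 -1.92]
```

```bash
python3 -m pendant '[[0,0,0,-0.2,0,0,4],[0,0,0,0,0,0,4],[0,0,0,0,0,0,4],[0,0,0,0,0,0,4],[0,0,0,0,0,0,4],[0,0,0,0,0,0,4],[0,0,0,0,0,0,4],[0,0,0,0,0,0,4]]' >/dev/null;python3 -c "from h import *;st()"
python3 -m pendant '[[0,0,0,0,0,1.5,4],[0,0,0,0,0,3,4],[0,0,0,0,0,3,4],[0,0,0,0,0,1.5,4],[0,0,0,0,0,0,4]]' >/dev/null;python3 -c "from h import *;st()"
```

```text
t 19.47 p [468.5   4.1  31.9] jaw 102.3 ydown [ 0.002 -0.    -1.   ] F [-0.3  1.6  6. ] grip 45.7 q [-0.14  0.41  1.97 -0.    0.77 -1.92]
t 19.88 p [470.2   3.8 124.3] jaw 102.31 ydown [ 0.006 -0.001 -1.   ] F [ 0.8 -0.6 -0.9] grip 45.7 q [-0.14  0.26  1.88 -0.    1.   -1.92]
```

```bash
python3 -m pendant '[[0,0,0,2.07,2.79,1,4],[0,0,0,2.07,2.79,1,4],[0,0,0,2.07,2.79,1,4],[0,0,0,2.07,2.79,1,4],[0,0,0,2.07,2.79,0,4],[0,0,0,2.07,2.79,0,4],[0,0,0,2.07,2.79,0,4],[0,0,0,2.07,2.79,0,4]]'>/dev/null
python3 -m pendant '[[0,0,0,2.07,2.79,0,4],[0,0,0,2.07,2.79,0,4],[0,0,0,0,0,-2,4],[0,0,0,0,0,-3,4],[0,0,0,0,0,-3,4],[0,0,0,0,0,-2,4],[0,0,0,0,0,0,4],[0,0,0,0,0,0,4]]'>/dev/null
python3 - <<'E'
from h import *
st(); p,d=snapshot("scene"); save("g8",p,(380,200,520,340),4)
E
```

```text
t 21.22 p [672.5 282.4  58.2] jaw 102.3 ydown [-0.005 -0.002 -1.   ] F [ 0.2  0.6 -1.3] grip 45.3 q [ 0.3   0.67  1.33 -0.    1.15 -1.48]
```

View pics/g8.png

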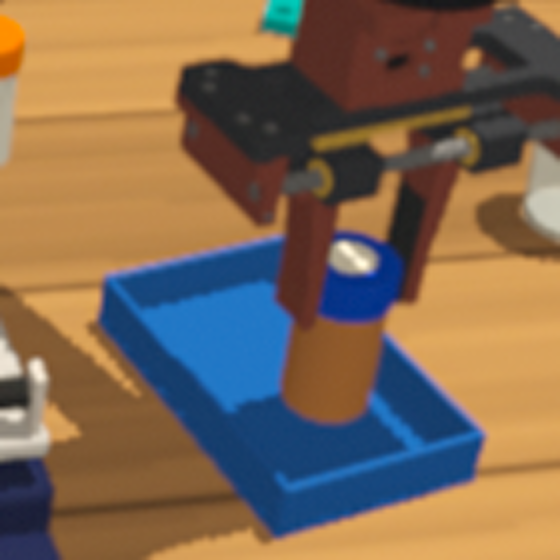

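The dot pot hangs upright inside the far half of the blue tray, at crop (330,400), clear of the walls. I'll lower it to contact.

```bash
python3 -m pendant '[[0,0,0,0,0,-1,4],[0,0,0,0,0,-1,4],[0,0,0,0,0,0,4],[0,0,0,0,0,0,4]]'>/dev/null;python3 -c "from h import *;st()"; python3 -m pendant '[[0,0,0,0,0,-0.15,4],[0,0,0,0,0,0,4]]' >/dev/null;python3 -c "from h import *;st()"; python3 -m pendant '[[0,0,0,0,0,-0.15,4],[0,0,0,0,0,0,4]]' >/dev/null;python3 -c "from h import *;st()"
```

```text
t 21.6 p [674.2 283.   40.9] jaw 102.3 ydown [-0.001 -0.    -1.   ] F [ 0.1 -0.4 -1. ] grip 45.3 q [ 0.3   0.69  1.34 -0.    1.12 -1.48]
t 21.77 p [675.  283.2  40.1] jaw 102.3 ydown [ 0.001  0.    -1.   ] F [-0.1  0.  -0.6] grip 45.6 q [ 0.3   0.69  1.34 -0.    1.11 -1.48]
t 21.93 p [674.8 283.2  38.4] jaw 102.3 ydown [ 0. -0. -1.] F [-0.7 -0.6 -1.2] grip 45.6 q [ 0.3   0.69  1.34 -0.    1.11 -1.48]
```

```bash
python3 -m pendant '[[0,0,0,0,0,-0.15,4],[0,0,0,0,0,0,4]]'>/dev/null;python3 -c "from h import *;st()"; python3 -m pendant '[[0,0,0,0,0,-0.15,4],[0,0,0,0,0,0,4]]' >/dev/null;python3 -c "from h import *;st()"; python3 -m pendant '[[0,0,0,0,0,-0.1,4],[0,0,0,0,0,0,4]]' >/dev/null;python3 -c "from h import *;st()"
```

```text
t 22.1 p [674.6 283.1  36.6] jaw 102.3 ydown [-0. -0. -1.] F [-0.   0.1 -0.9] grip 45.4 q [ 0.3   0.69  1.34 -0.    1.11 -1.48]
t 22.27 p [675.2 283.3  36. ] jaw 102.31 ydown [ 0.001  0.    -1.   ] F [-1.6  0.5  3.3] grip 45.6 q [ 0.3   0.69  1.34 -0.    1.11 -1.48]
t 22.43 p [675.6 283.5  36. ] jaw 102.3 ydown [ 0.002  0.    -1.   ] F [-0.4 -1.4  8.7] grip 45.5 q [ 0.3   0.69  1.34 -0.    1.11 -1.48]
```

```bash
python3 -m pendant '[[0,0,0,0,0,0.1,7],[0,0,0,0,0,0,7],[0,0,0,0,0,0,7],[0,0,0,0,0,0,7],[0,0,0,0,0,0,7],[0,0,0,0,0,2,7],[0,0,0,0,0,3.5,7],[0,0,0,0,0,4,7]]'>/dev/null;python3 -c "from h import *;st()"; python3 -m pendant '[[0,0,-1.96,-3.39,-1.35,0,7.5],[0,0,-1.96,-3.39,-1.35,0,7.5],[0,0,-1.96,-3.39,-1.35,0,7.5],[0,0,-1.96,-3.39,-1.35,0,7.5],[0,0,-1.96,-3.39,-1.35,0,7.5],[0,0,-1.96,-3.39,-1.35,0,7.5],[0,0,-1.96,-3.39,-1.35,0,7.5],[0,0,-1.96,-3.39,-1.35,0,7.5]]' >/dev/null;python3 -m pendant '[[0,0,0,0,0,-3,7.5],[0,0,0,0,0,0,7.5],[0,0,0,0,0,0,7.5]]' >/dev/null
python3 - <<'E'
from h import *
st(); p,d=snapshot("scene"); save("g9",p,(330,130,490,330),3)
E
```

```text
t 23.1 p [672.4 282.4 128.1] jaw 102.3 ydown [-0.006 -0.002 -1.   ] F [ 0.8 -0.7  0.1] grip 70.3 q [ 0.3   0.6   1.27 -0.    1.28 -1.48]
t 24.02 p [402.9 175.  100. ] jaw 86.63 ydown [-0.002 -0.    -1.   ] F [-0.3  0.2  0.5] grip 75.2 q [ 0.25  0.26  1.96 -0.    0.92 -1.26]
```

View pics/g9.png

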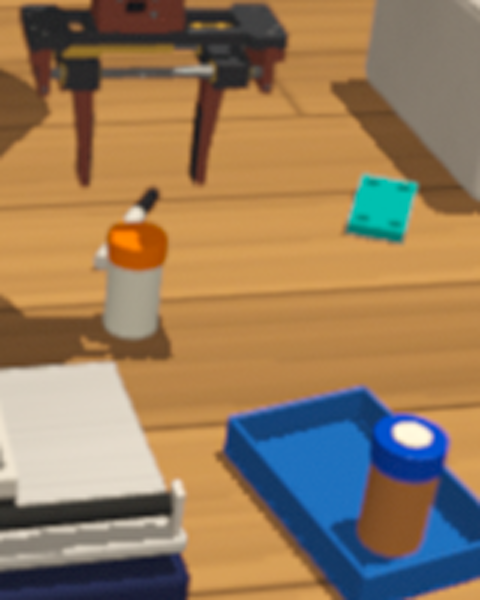

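The dot pot stands upright in the tray at crop (405,490), and the fingers are centred over the orange pot at (137,240). I'll grasp it.

```bash
python3 -m pendant '[[0,0,0,0.1,0,-2.5,7.5],[0,0,0,0,0,-2.5,7.5],[0,0,0,0,0,-1.5,7.5],[0,0,0,0,0,-0.4,7.5],[0,0,0,0,0,0,7.5]]'>/dev/null;python3 -c "from h import *;st()"; python3 -m pendant '[[0,0,0,0,0,0,4],[0,0,0,0,0,0,4],[0,0,0,0,0,0,4],[0,0,0,0,0,0,4],[0,0,0,0,0,0,4],[0,0,0,0,0,0,4],[0,0,0,0,0,0,4],[0,0,0,0,0,0,4]]' >/dev/null;python3 -c "from h import *;st()"; python3 -m pendant '[[0,0,0,0,0,1.5,4],[0,0,0,0,0,3,4],[0,0,0,0,0,4,4],[0,0,0,0,0,4,4],[0,0,0,0,0,1,4],[0,0,0,0,0,0,4]]' >/dev/null;python3 -c "from h import *;st()"
```

```text
t 24.48 p [405.4 175.4  30.8] jaw 86.63 ydown [-0.001 -0.    -1.   ] F [ 0.3 -0.   0.9] grip 74.9 q [ 0.25  0.38  2.02 -0.    0.74 -1.26]
t 25.15 p [405.1 175.3  31.8] jaw 86.62 ydown [ 0.001  0.    -1.   ] F [-0.2 -0.3  6.5] grip 45.3 q [ 0.25  0.38  2.02 -0.    0.74 -1.26]
t 25.65 p [407.  175.8 169.5] jaw 86.63 ydown [ 0.007  0.002 -1.   ] F [ 1.3  0.2 -1.2] grip 45.8 q [ 0.25  0.16  1.87 -0.    1.1  -1.26]
```

```bash
python3 -m pendant '[[0,0,0,1.64,-3.42,0,4],[0,0,0,1.64,-3.42,0,4],[0,0,0,1.64,-3.42,0,4],[0,0,0,1.64,-3.42,0,4],[0,0,0,1.64,-3.42,0,4],[0,0,0,1.64,-3.42,0,4],[0,0,0,1.64,-3.42,0,4],[0,0,0,1.64,-3.42,0,4]]'>/dev/null; python3 -m pendant '[[0,0,0,1.64,-3.42,0,4],[0,0,0,1.64,-3.42,0,4],[0,0,0,1.64,-3.42,0,4],[0,0,0,1.64,-3.42,0,4],[0,0,0,1.64,-3.42,0,4],[0,0,0,0,0,-2,4],[0,0,0,0,0,-4,4],[0,0,0,0,0,-3,4]]' >/dev/null; python3 -m pendant '[[0,0,0,0,0,-1.5,4],[0,0,0,0,0,0,4],[0,0,0,0,0,0,4]]' >/dev/null
python3 - <<'E'
from h import *
st(); p,d=snapshot("scene"); save("g10",p,(100,210,240,350),4)
E
```

```text
t 27.23 p [ 615.8 -268.5   58.5] jaw 86.62 ydown [-0.005  0.002 -1.   ] F [ 0.4 -0.4 -0.8] grip 45.7 q [-0.51  0.6   1.47 -0.    1.07 -2.03]
```

View pics/g10.png

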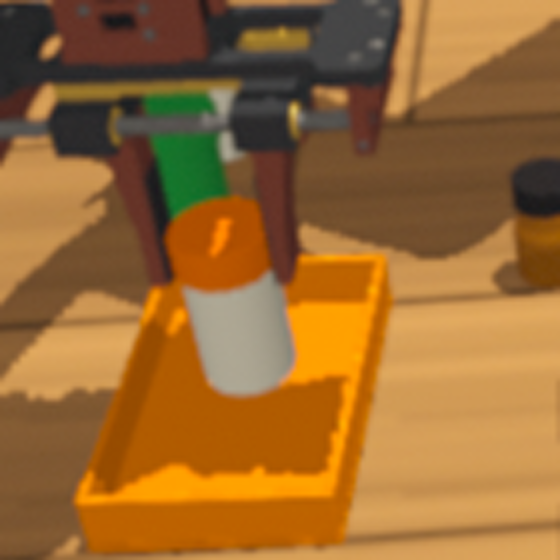

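The orange pot hangs inside the orange tray at crop (245,380), and the vial is untouched at (540,225). I'll lower it.

```bash
python3 -m pendant '[[0,0,0,0,0,-1,4],[0,0,0,0,0,-1,4],[0,0,0,0,0,0,4],[0,0,0,0,0,0,4]]'>/dev/null;python3 -c "from h import *;st()"; python3 -m pendant '[[0,0,0,0,0,-0.15,4],[0,0,0,0,0,-0.1,4],[0,0,0,0,0,0,4]]' >/dev/null;python3 -c "from h import *;st()"; python3 -m pendant '[[0,0,0,0,0,-0.15,4],[0,0,0,0,0,0,4]]' >/dev/null;python3 -c "from h import *;st()"
```

```text
t 27.62 p [ 617.3 -269.2   40.9] jaw 86.63 ydown [-0.001  0.    -1.   ] F [-0.8  0.1 -0.4] grip 45.1 q [-0.51  0.62  1.49 -0.    1.04 -2.03]
t 27.87 p [ 617.8 -269.5   38.9] jaw 86.62 ydown [ 0. -0. -1.] F [-0.3 -0.6 -0.3] grip 45.5 q [-0.51  0.62  1.49 -0.    1.03 -2.03]
t 28.03 p [ 617.7 -269.5   37.2] jaw 86.62 ydown [ 0. -0. -1.] F [ 0.3  1.  -0.4] grip 45.5 q [-0.51  0.62  1.49 -0.    1.03 -2.03]
```

```bash
python3 -m pendant '[[0,0,0,0,0,-0.15,4],[0,0,0,0,0,0,4]]'>/dev/null;python3 -c "from h import *;st()"; python3 -m pendant '[[0,0,0,0,0,-0.12,4],[0,0,0,0,0,0,4]]' >/dev/null;python3 -c "from h import *;st()"
```

```text
t 28.2 p [ 618.  -269.6   35.9] jaw 86.62 ydown [ 0. -0. -1.] F [ 0.4 -0.3  0.1] grip 45.4 q [-0.51  0.62  1.49 -0.    1.03 -2.03]
t 28.37 p [ 618.3 -269.6   35.8] jaw 86.62 ydown [ 0.001 -0.001 -1.   ] F [-0.6  1.   7.2] grip 45.7 q [-0.51  0.62  1.49  0.    1.03 -2.03]
```

```bash
python3 -m pendant '[[0,0,0,0,0,0.1,7],[0,0,0,0,0,0,7],[0,0,0,0,0,0,7],[0,0,0,0,0,0,7],[0,0,0,0,0,0,7],[0,0,0,0,0,2,7],[0,0,0,0,0,3.5,7],[0,0,0,0,0,4,7]]'>/dev/null;python3 -c "from h import *;st()"; python3 -m pendant '[[0,0,0,-3.39,-0.7,0,7.5],[0,0,0,-3.39,-0.7,0,7.5],[0,0,0,-3.39,-0.7,0,7.5],[0,0,0,-3.39,-0.7,0,7.5],[0,0,0,-3.39,-0.7,0,7.5],[0,0,0,-3.39,-0.7,0,7.5],[0,0,0,-3.39,-0.7,0,7.5],[0,0,0,0,0,-2,7.5]]' >/dev/null;python3 -m pendant '[[0,0,0,0,0,-1,7.5],[0,0,0,0,0,0,7.5]]' >/dev/null
python3 - <<'E'
from h import *
st(); p,d=snapshot("scene"); save("g11",p,(80,130,240,330),3)
E
```

```text
t 29.03 p [ 615.6 -268.3  128.8] jaw 86.62 ydown [-0.005  0.003 -1.   ] F [ 0.7 -0.8  0.1] grip 70.5 q [-0.51  0.52  1.41 -0.    1.21 -2.03]
t 29.87 p [ 379.2 -317.4   98.8] jaw 86.56 ydown [-0.002  0.003 -1.   ] F [-0.   0.6  0.1] grip 75.1 q [-0.84  0.33  1.85  0.    0.97 -2.35]
```

View pics/g11.png

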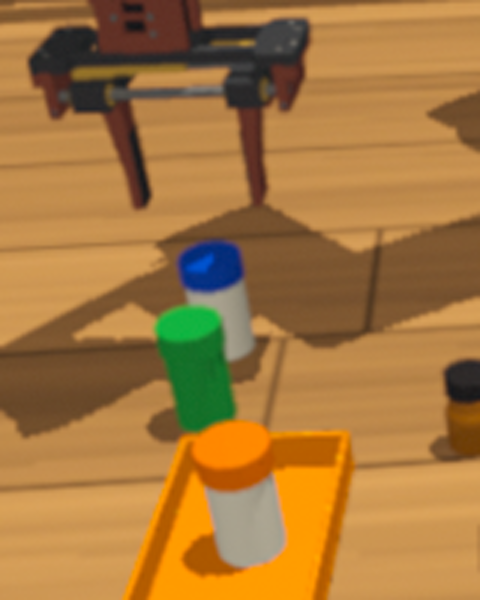

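The orange pot stands in its tray at crop (245,520). The fingers are centred above the blue pot at (213,265), with the green one in front. I'll grasp the blue pot.

```bash
python3 -m pendant '[[0,0,0,0,0,-2.5,7.5],[0,0,0,0,0,-2.5,7.5],[0,0,0,0,0,-1.4,7.5],[0,0,0,0,0,-0.4,7.5],[0,0,0,0,0,0,7.5]]'>/dev/null;python3 -c "from h import *;st()"; python3 -m pendant '[[0,0,0,0,0,0,4],[0,0,0,0,0,0,4],[0,0,0,0,0,0,4],[0,0,0,0,0,0,4],[0,0,0,0,0,0,4],[0,0,0,0,0,0,4],[0,0,0,0,0,0,4],[0,0,0,0,0,0,4]]' >/dev/null;python3 -c "from h import *;st()"; python3 -m pendant '[[0,0,0,0,0,1.5,4],[0,0,0,0,0,3,4],[0,0,0,0,0,4,4],[0,0,0,0,0,4,4],[0,0,0,0,0,3,4],[0,0,0,0,0,0,4]]' >/dev/null;python3 -c "from h import *;st()"
```

```text
t 30.33 p [ 380.9 -317.9   31.8] jaw 86.69 ydown [-0.001  0.001 -1.   ] F [-0.2 -0.3  0.6] grip 75.1 q [-0.83  0.44  1.9   0.    0.8  -2.35]
t 31.0 p [ 380.8 -318.9   33.1] jaw 86.61 ydown [ 0.001 -0.001 -1.   ] F [-0.2  0.4  6.8] grip 45.6 q [-0.84  0.43  1.9   0.    0.8  -2.35]
t 31.5 p [ 383.2 -321.5  193.6] jaw 86.62 ydown [ 0.007 -0.008 -1.   ] F [ 0.7 -0.6 -0.2] grip 45.5 q [-0.84  0.21  1.73 -0.    1.18 -2.35]
```

```bash
python3 -m pendant '[[0,0,0.98,1.375,3.66,0,4],[0,0,0.98,1.375,3.66,0,4],[0,0,0.98,1.375,3.66,0,4],[0,0,0.98,1.375,3.66,0,4],[0,0,0.98,1.375,3.66,0,4],[0,0,0.98,1.375,3.66,0,4],[0,0,0.98,1.375,3.66,0,4],[0,0,0.98,1.375,3.66,0,4]]'>/dev/null; python3 -m pendant '[[0,0,0.98,1.375,3.66,0,4],[0,0,0.98,1.375,3.66,0,4],[0,0,0.98,1.375,3.66,0,4],[0,0,0.98,1.375,3.66,0,4],[0,0,0.98,1.375,3.66,0,4],[0,0,0.98,1.375,3.66,0,4],[0,0,0.98,1.375,3.66,0,4],[0,0,0.98,1.375,3.66,0,4]]' >/dev/null; python3 -m pendant '[[0,0,0,0,0,-2,4],[0,0,0,0,0,-3,4],[0,0,0,0,0,-1,4],[0,0,0,0,0,0,4],[0,0,0,0,0,0,4]]' >/dev/null
python3 - <<'E'
from h import *
st(); p,d=snapshot("scene"); save("g12",p,(380,170,520,340),4)
E
```

```text
t 33.25 p [599.3 266.4 126.5] jaw 102.27 ydown [-0.003 -0.001 -1.   ] F [ 0.4 -0.6 -0.8] grip 45.4 q [ 0.31  0.5   1.46 -0.    1.18 -1.47]
```

View pics/g12.png

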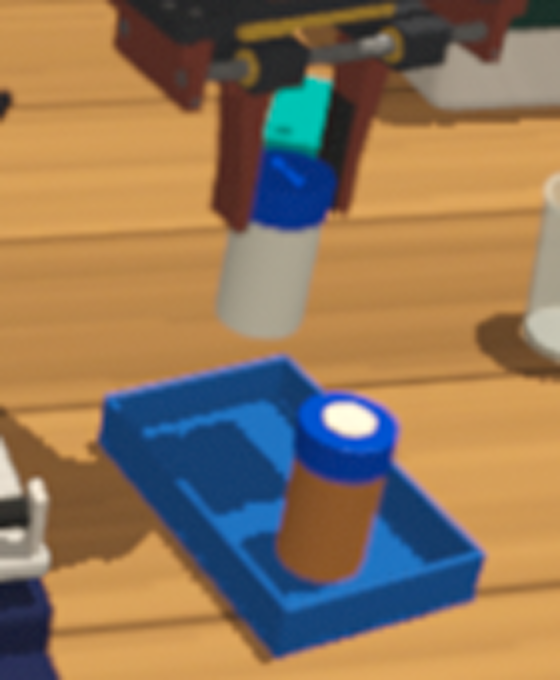

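The dot pot stands at crop (330,520). The blue pot hangs above the free robot-side half, which is clear. I'll lower it.

```bash
python3 -m pendant '[[0,0,0,0,0,-2,4],[0,0,0,0,0,-3,4],[0,0,0,0,0,-2,4],[0,0,0,0,0,-1.3,4],[0,0,0,0,0,0,4],[0,0,0,0,0,0,4]]'>/dev/null;python3 -c "from h import *;st()"; python3 -m pendant '[[0,0,0,0,0,-0.2,4],[0,0,0,0,0,0,4]]' >/dev/null;python3 -c "from h import *;st()"; python3 -m pendant '[[0,0,0,0,0,-0.15,4],[0,0,0,0,0,0,4]]' >/dev/null;python3 -c "from h import *;st()"
```

```text
t 33.8 p [601.  267.   45.3] jaw 102.27 ydown [ 0.001  0.    -1.   ] F [ 0.1  0.1 -0.9] grip 45.7 q [ 0.31  0.59  1.52 -0.    1.02 -1.47]
t 33.97 p [601.8 267.5  44.2] jaw 102.3 ydown [ 0.003  0.001 -1.   ] F [ 0.2  0.1 -0.4] grip 45.4 q [ 0.31  0.6   1.53 -0.    1.02 -1.47]
t 34.13 p [600.9 267.4  41.8] jaw 102.31 ydown [ 0.001  0.    -1.   ] F [-0.2 -0.2 -1.4] grip 45.6 q [ 0.31  0.6   1.53 -0.    1.02 -1.47]
```

```bash
python3 -m pendant '[[0,0,0,0,0,-0.25,4],[0,0,0,0,0,0,4],[0,0,0,0,0,0,4]]'>/dev/null;python3 -c "from h import *;st()"; python3 -m pendant '[[0,0,0,0,0,-0.15,4],[0,0,0,0,0,0,4]]' >/dev/null;python3 -c "from h import *;st()"; python3 -m pendant '[[0,0,0,0,0,-0.12,4],[0,0,0,0,0,0,4]]' >/dev/null;python3 -c "from h import *;st()"
```

```text
t 34.38 p [600.3 267.1  38.4] jaw 102.3 ydown [-0. -0. -1.] F [-0.3  0.3 -0.7] grip 45.5 q [ 0.31  0.6   1.53 -0.    1.01 -1.47]
t 34.55 p [600.7 267.2  37.2] jaw 102.3 ydown [ 0.001  0.    -1.   ] F [0.3 0.4 1.3] grip 45.3 q [ 0.31  0.6   1.53 -0.    1.01 -1.47]
t 34.72 p [601.  267.3  37.2] jaw 102.31 ydown [ 0.001  0.    -1.   ] F [-1.1 -1.3  9.2] grip 45.5 q [ 0.31  0.6   1.53 -0.    1.01 -1.47]
```

Contact. I'll release, retreat up and back, and check.

```bash
python3 -m pendant '[[0,0,0,0,0,0.1,7],[0,0,0,0,0,0,7],[0,0,0,0,0,0,7],[0,0,0,0,0,0,7],[0,0,0,0,0,0,7],[0,0,0,0,0,2,7],[0,0,0,0,0,3.5,7],[0,0,0,0,0,4,7]]'>/dev/null; python3 -m pendant '[[0,0,0,0,0,4,7],[0,0,0,-3,1.5,1,7],[0,0,0,-3,1.5,0,7],[0,0,0,-3,1.5,0,7],[0,0,0,-3,1.5,0,7],[0,0,0,0,0,0,7],[0,0,0,0,0,0,7]]' >/dev/null
python3 - <<'E'
from h import *
st(); p,d=snapshot("scene"); save("end",p,(100,190,540,400),1.8)
for k in["blue_pot","blue_dot_pot","orange_pot","amber_vial","white_plate"]:
    for q in regions_of(k,"scene")[:2]:
        if q["p"]<.3: continue
        c=cloud("scene",q["mask"],d); z=np.percentile(c[:,2],98); t=c[c[:,2]>z-.006]; print(k,round(q["p"],2),"top z",z.round(4),"ctr",((t.max(0)+t.min(0))/2).round(3))
m=np.zeros((480,640),bool); m[262:284,305:330]=1
c=cloud("scene",m,d); c=c[(abs(c[:,0]-.684)<.04)&(abs(c[:,1]-.007)<.02)]; print("plate top z",np.percentile(c[:,2],[10,50,75]).round(4))
E
```

```text
t 35.97 p [478.9 327.7 181.9] jaw 102.45 ydown [-0. -0. -1.] F [ 0.  -0.5 -0.8] grip 70.0 q [ 0.48  0.35  1.57 -0.    1.22 -1.31]
blue_pot 0.91 top z 0.0844 ctr [0.602 0.264 0.082]
blue_pot 0.62 top z 0.0812 ctr [ 0.472 -0.319  0.079]
blue_dot_pot 0.95 top z 0.0846 ctr [0.674 0.282 0.083]
blue_dot_pot 0.57 top z 0.0303 ctr [ 0.622 -0.273  0.054]
orange_pot 0.82 top z 0.0844 ctr [ 0.62  -0.27   0.082]
amber_vial 0.68 top z 0.0611 ctr [ 0.523 -0.132  0.059]
white_plate 0.89 top z 0.1253 ctr [0.685 0.006 0.129]
plate top z [0.1226 0.1237 0.1245]
```

View pics/end.png

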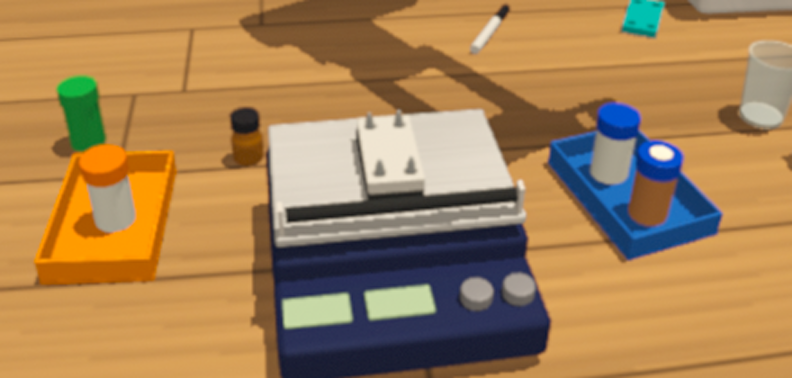

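The final view shows the plates stacked at (390,155), the blue pots at (615,145) and (655,185), the orange pot at (108,190), and the vial in its place at (246,140). The heights match: lids at 84 mm, plate top at 124 mm.

```bash
python3 -c "from h import *;print(order.sign_off())"
```

```text
the job is handed in; nothing more can be done
None
```

I finished the sort and handed it in at about 36 s. The black plate went on the shaker first with the white one on top, both blue-lidded pots are in the blue tray, and the orange pot is in the orange tray.

**Last checks:**
- **Plates:** the white plate's top is at 124 mm, as expected for both plates fully seated (100 + 24 mm). All four post ends show through it.
- **Pots:** all three stand upright with lid tops at 84 mm, which is flat on the 4 mm tray floors.
- **Amber vial:** it measured at the same spot as at the start.
- **Gripper:** open and well clear of everything. The highest wrist force I read between moves was about 10 N.

**What failed or disagreed:**
- **Missed grasp:** the real finger ends sit about 24 mm above the reported tool point, so my first grasp of the black plate closed on nothing and moved nothing. I found the offset by touching the bench and allowed for it from then on.
- **Post position:** the two cameras disagreed by about 4 mm in x. I went with the scene camera, and both plates slid down with no noticeable force.

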